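# Reset the tripped coil cutout on the compass bench

## Task

The coil supply's thermal cutout, the switch box with the orange lever, has tripped and its lever hangs part-way. Reset it: push the orange lever fully off, towards the red stripe on its box, and then throw it fully on, towards the green stripe. Leave the blue lever (the lamp cutout) on, leave the yellow map compass lying where it is, and let go when done.

Things in the scene. Friction and masses are not known exactly. Their poses are not given: they have to be found in the camera images.
- coil_lever (a joint): Orange lever of the tripped cutout (rad): 0 = fully off, at its stop, leaning 0.6 from upright to the red stripe; 0.6 = upright; 1.2 = fully on, at its stop, leaning 0.6 to the green stripe. Starts at 0.45 to 0.75. No spring: stays where left, swings at about 2 N at the tip. Steel shank 12 mm thick; round orange grip 20 mm thick, from 40 to 85 mm (the tip) from the pivot.
- coil_pivot (a point): Orange lever's pivot, 50 mm above the bench, over the middle of its bolted grey box (150 x 80 x 45 mm; cheeks by the pivot reach 55 mm). Box axes: z up, x from the red stripe (off) to the green stripe (on), y along the hinge; the lever swings in the x-z plane. The red end is nearer the robot, turned up to 0.5 rad. The two boxes may swap sides.
- lamp_lever (a joint): Blue lever of the lamp cutout (rad, same meaning), box and lever otherwise like the orange one's, its box 300 to 490 mm to one side of the other. Starts on, between 1.12 and 1.2, and is to be left on.
- compass_center (a point): Middle of the loose yellow acrylic map compass, 105 x 56 mm and 12 mm high, lying flat on the bench between and in front of the two boxes; the point is 5 mm above the bench. To be left lying there.
There are look-alikes about, which are no part of the job. What is shaped like the part that bears coil_lever but turquoise is not meant.

How it is judged:
By the outcome, as a careful person would: the job done as asked, in the order asked, and still so for the second after the job is handed in, with the robot touching nothing.
It also fails if it takes over 38 s, if anything falls off the work surface, if the arm or the gripper's body presses on something with over 40 N, if the wrist force passes 120 N, or if a joint passes its speed limit or range.

## Robot

A 6-joint arm with a two-finger parallel gripper is mounted at the origin on the work surface. World frame = base frame: x ahead of the robot, y to its left, z up, the work surface at z = 0. Lengths are in m, angles in rad, forces in N, time in s.
With the tool pointing down it reaches from about 0.35 to 0.925 m from the base axis. Payload 6.4 kg.
Tool frame: the origin (TCP) lies between the finger pads; the fingertips stand 25 mm ahead of it and the grasp point (between the pads) lies 6 mm ahead of it; z points along the fingers, x is the direction in which the jaws open and shut, and the axes are right-handed (so a half turn about z gives the same grasp; the last joint's range is limited). The gripper opens to 85 mm and grips with 20 to 120 N. Pads are 22 mm wide; open, the fingers measure 114 mm over their backs; the gripper's body (76 mm by 85 mm) begins 54 mm behind the grasp point. The pads swing forward as they close: fully open they stand 13 mm farther back than shut.
Start: joints at [-1.493, 0.245, 1.558, -0, 1.339, -0.174], TCP at [0.162, -0.63, 0.256] pointing down, gripper open.
Joint ranges: [-3.13, 3.13], [-1.02, 2.26], [0.13, 2.54], [-0.95, 4.09], [0.21, 2.88], [-2.74, 2.74]. Speed limits (rad/s): [2.57, 2.57, 3.14, 3.14, 3.14, 3.14].

## Interface

Orientations are given as a 3x3 rotation matrix whose columns are the frame's x, y, z axes.
In Python, from station import env gives the robot as it stands.
- The arm moves only by the tool send_rows, never from a script. Its argument "series" is a list of rows, each a list of 3 entries, a list of its own where there are three numbers: the shift along the tool's x, y, z each as a share of 0.25 m, from -1 to 1, then the turn about the tool's z as a share of 120 degrees, from -1 to 1, then the opening, from -1 (shut) to 1 (fully open), so that 0 is half open. A call has 1 to 10 rows; each row shifts and turns the commanded pose from where the row before left it, along the tool's axes as they then stand; what a row does not reach is not made up. A row lasts 1/10 s, in which the tool goes at most 50 mm and 8.59 degrees, less where a joint would pass 70% of its speed; a pose out of reach is approached as far as the arm can. A call with a number of a shift or a turn outside -1 to 1 is refused whole. A call with a gripper value outside its range is refused whole. The fingers move at their own pace and stop on an object; the grip force is fixed at half the most. Time passes only in rows, so rows that do not move let the fingers close. It gives the time, the measured TCP pose, the force and the opening at its end, in the units of the state.
- env.sense(): the state, without advancing time (a new reading comes with each control period).
- env.camera(name): name is "scene" or "top"; returns the picture (480x640x3 uint8, red, green, blue); there is no depth.
- env.calibration(name): a dict with "fx", "fy", "cx", "cy" (pixels), "pose" (4x4, takes a point from camera to world coordinates). Camera axes: x right, y up, looking along -z (the intrinsics and any distortion apply to the point x, -y, -z); pixel columns grow to the right and rows downward; lengths in m; the calibration is good to about 2 mm. A picture is of the moment at which its call begins. calibration takes no time and is no camera call.
- env.close_job(): hands the job in, once; it reports no verdict.
The state is a dict: "time_s": time; "joint_pos": joint angles; "qd": joint speeds; "tau": joint torques, N m; "tool_pos": TCP position; "ee_rot": TCP orientation; "contact_force": force on the tool from outside, world axes, zero at the start; "torque": the same for the moment, N m; "grip_width": finger opening in m.
Only numpy, scipy, OpenCV 4.12 (cv2) and the standard library are available. Lean on these libraries where they do the work, as an engineer would, in place of code of your own. Each camera call takes 0.05 s, during which the arm holds its last target. There are 200 camera calls.

## Working session

There is one attempt and no reset: what is moved stays moved. The work goes in short steps, Python scripts to look and compute and a tool call to move; the robot and the scene stay as the last step left them, time stands still between calls to the robot, and variables do not carry over. Pictures are saved under pics/ and viewed, on a budget of 10 in all, crops included, one or two more only if the job needs it, and the job is handed in when it is done.

Besides the shell and the picture viewer there is one more tool, called in YAML: its name, and indented under it one key for each argument. send_rows: Moves the arm, as the interface text tells. Shift numbers are shares of 0.25 m and turn numbers shares of 120 degrees, none past 1 either way. Its arguments: {"type":"object","properties":{"series":{"type":"array","items":{"type":"array"}}},"required":["series"]}

```bash
mkdir -p pics; python3 - <<'E'
from station import env
import cv2,numpy as np
for n in("scene","top"):
    im=env.camera(n); cv2.imwrite(f"pics/{n}0.png",im[:,:,::-1]); c=env.calibration(n)
    print(n,{k:np.round(v,4).tolist() if k=="pose" else v for k,v in c.items()})
s=env.sense();print(s["time_s"],s["tool_pos"],s["ee_rot"],s["grip_width"])
E
```

```text
scene {'fx': 536.7356469285979, 'fy': 536.7356469285979, 'cx': 327.411751534374, 'cy': 240.23066251398393, 'pose': [[0.7744, -0.5044, 0.382, 0.8937], [0.6326, 0.6279, -0.4533, -0.416], [-0.0112, 0.5927, 0.8053, 0.9048], [0.0, 0.0, 0.0, 1.0]]}
top {'fx': 566.8619129222128, 'fy': 566.8619129222128, 'cx': 318.06082180431036, 'cy': 237.19010314113547, 'pose': [[-0.0117, 0.9969, -0.0782, 0.3976], [-0.9999, -0.0109, 0.0109, 0.0427], [0.01, 0.0784, 0.9969, 1.1518], [0.0, 0.0, 0.0, 1.0]]}
0.1 [ 0.16189505 -0.62902987  0.25527135] [[ 2.49101100e-01 -9.68477477e-01 -1.36616359e-04]
 [-9.68475894e-01 -2.49100944e-01  1.77806578e-03]
 [-1.75604792e-03 -3.10608490e-04 -9.99998410e-01]] 0.08503597262858431
```

View pics/scene0.png

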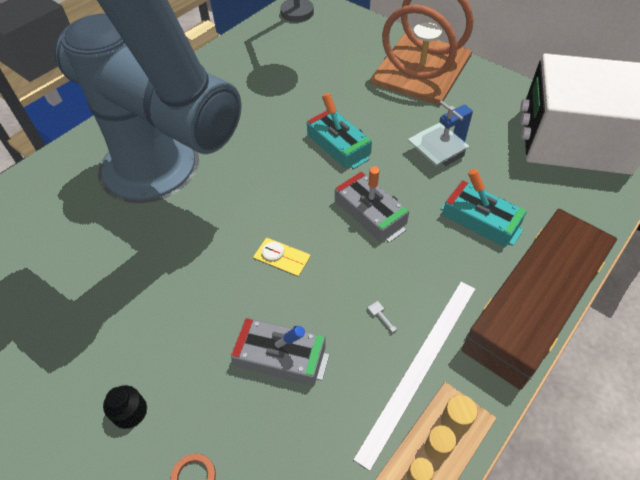

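View pics/top0.png

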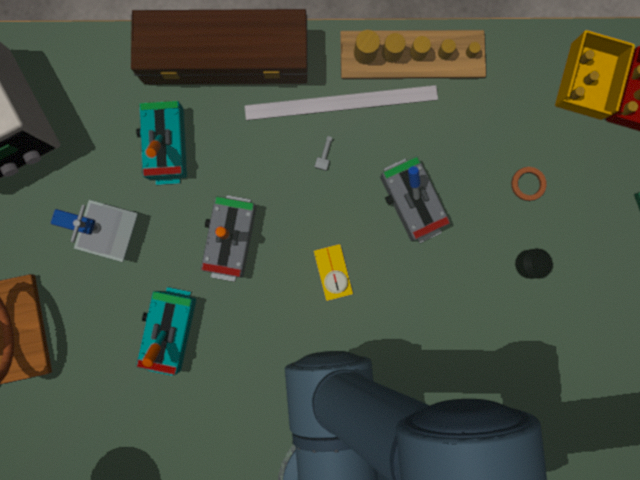

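The scene view shows the grey box with the orange lever around (371,205), with its red end nearer the robot. The grey box with the blue lever is around (280,350), the compass at (282,256), and there are two turquoise look-alikes. In the top view the orange box is at (230,238), the blue one at (415,198) and the compass at (333,272).

```bash
cat > h.py <<'E'
import cv2,numpy as np
from station import env
def ray(n,u,v):
    c=env.calibration(n);P=np.array(c["pose"])
    d=P[:3,:3]@np.array([(u-c["cx"])/c["fx"],-(v-c["cy"])/c["fy"],-1]);return P[:3,3],d
def plane(n,u,v,z):
    o,d=ray(n,u,v);return o+d*(z-o[2])/d[2]
def tri(p,q):
    o,d=ray("scene",*p);a,b=ray("top",*q)
    t=np.linalg.lstsq(np.c_[d,-b],a-o,rcond=None)[0]
    x,y=o+d*t[0],a+b*t[1];return (x+y)/2,np.linalg.norm(x-y)
R={"red":[(0,8,170),(0,0,0)],"green":[(50,70),],"orange":[(8,16)],"blue":[(105,125)],"yellow":[(22,32)]}
def blobs(im,col,roi,s=120,vmin=60):
    x0,y0,x1,y1=roi;h=cv2.cvtColor(im,cv2.COLOR_RGB2HSV)
    H,S,V=[h[...,i].astype(int) for i in range(3)]
    lo,hi={"red":(-8,4),"green":(50,75),"orange":(5,17),"blue":(105,125),"yellow":(20,33)}[col]
    Hs=np.where(H>150,H-180,H)
    m=((Hs>=lo)&(Hs<=hi)&(S>s)&(V>vmin)).astype(np.uint8)
    k=np.zeros_like(m);k[y0:y1,x0:x1]=1
    n,l,st,c=cv2.connectedComponentsWithStats(m*k)
    return [(st[i,4],c[i].round(1),cv2.minAreaRect(np.argwhere(l==i)[:,::-1].astype(np.float32))) for i in range(1,n) if st[i,4]>25]
E
python3 - <<'E'
from h import *
S,T=env.camera("scene"),env.camera("top")
rs={"coil":((325,160,415,245),(195,190,262,285)),"lamp":((225,310,332,390),(375,150,455,245))}
for b,(a,t) in rs.items():
  for c in("red","green","orange","blue"):
    for n,im,r,in(("scene",S,a),("top",T,t)):
      for A,ce,rr in blobs(im,c,r): print(b,c,n,A,ce,np.round(rr[0],1),np.round(rr[1],1),round(rr[2]), plane(n,*ce,.045).round(4))
for A,ce,rr in blobs(T,"yellow",(300,230,365,310)):print("cmp",A,ce,plane("top",*rr[0],.01).round(3))
E
python3 -c "
import cv2
a=cv2.imread('pics/scene0.png')[150:250,320:420];b=cv2.imread('pics/top0.png')[185:285,180:280]
cv2.imwrite('pics/crop.png',cv2.hconcat([cv2.resize(x,(400,400),interpolation=cv2.INTER_CUBIC) for x in(a,b)]))"
```

```text
coil red scene 145 [350.2 181. ] [350.5 181. ] [ 5.  30.3] 58 [0.4238 0.2221 0.045 ]
coil red top 264 [220.8 269.3] [220.9 269.3] [38.1  7.3] 10 [0.4238 0.2207 0.045 ]
coil green scene 156 [392.3 217.4] [392.5 217. ] [ 5.5 31.3] 54 [0.5529 0.1963 0.045 ]
coil green top 256 [233.7 203.1] [233.8 203.3] [37.5  7.2] 11 [0.5535 0.1956 0.045 ]
coil orange scene 171 [373.4 176.6] [373.3 177. ] [ 8.7 20.4] 6 [0.4552 0.2638 0.045 ]
coil orange top 121 [221.3 232.1] [221.5 232. ] [13.4 10.6] 45 [0.4965 0.2198 0.045 ]
lamp red scene 290 [241.8 337.3] [241.9 337.2] [ 7.4 39.7] 22 [ 0.5027 -0.1905  0.045 ]
lamp red top 261 [431.  227.2] [430.8 227.1] [ 7.3 37.1] 65 [ 0.5017 -0.1916  0.045 ]
lamp green scene 265 [314.1 354.6] [314.  354.4] [ 6.9 39.1] 16 [ 0.6226 -0.1355  0.045 ]
lamp green top 241 [401.2 167.2] [401.6 167.1] [ 6.7 36.8] 65 [ 0.6217 -0.1357  0.045 ]
lamp blue scene 227 [293.9 334.2] [293.8 334.1] [11.3 22. ] 61 [ 0.5701 -0.1283  0.045 ]
lamp blue top 203 [413.7 176.8] [413.6 176.7] [21.1 10.3] 83 [ 0.6022 -0.16    0.045 ]
cmp 1078 [331.8 268.5] [0.417 0.002 0.01 ]
```

View pics/crop.png

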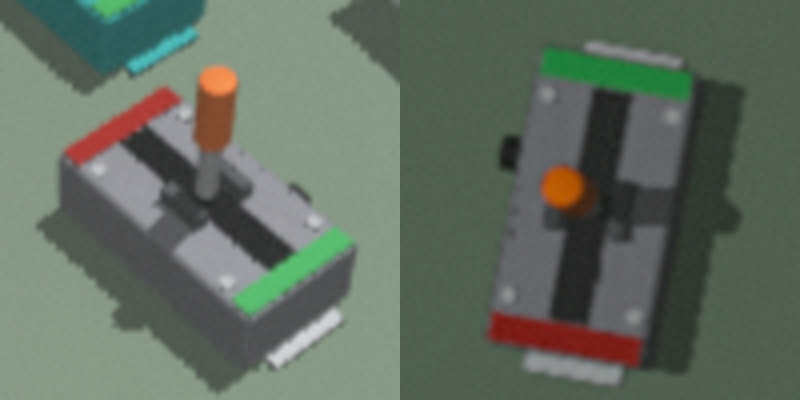

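The top crop shows the lever nearly upright, with its tip at about (220.5,232). The stripes give a box centre of (0.4885, 0.2087) and an x axis at −0.194 rad, and both views agree to about 1 mm. My plan is to straddle the lever with open fingers, jaws along the box's x axis. I'll go there at the current height.

send_rows:
  series:
    - [[-0.1,-0.125,0],0,1]
    - [[-0.1,-0.125,0],0,1]
    - [[-0.1,-0.125,0],0,1]
    - [[-0.1,-0.125,0],0,1]
    - [[-0.1,-0.125,0],0,1]
    - [[-0.1,-0.125,0],0,1]
    - [[-0.1,-0.125,0],0,1]
    - [[-0.1,-0.125,0],0,1]
    - [[-0.1,-0.125,0],0,1]
    - [[-0.1,-0.125,0],0,1]

```text
time_s: 1.2
tool_pos: [0.403, -0.3081, 0.2563]
ee_rot: [[0.249, -0.969, 0.0], [-0.969, -0.249, -0.0], [0.0, -0.0, -1.0]]
contact_force: [0.0, -0.5, 0.5]
grip_width: 0.0851
```

send_rows:
  series:
    - [[-0.1,-0.125,0],0,1]
    - [[-0.1,-0.125,0],0,1]
    - [[-0.145,-0.05,0],0,1]
    - [[-0.145,-0.05,0],0,1]
    - [[-0.145,-0.05,0],0,1]
    - [[-0.145,-0.05,0],0,1]
    - [[-0.145,-0.05,0],0,1]
    - [[-0.145,-0.05,0],0,1]
    - [[-0.145,-0.05,0],0,1]
    - [[-0.145,-0.05,0],0,1]

```text
time_s: 2.2
tool_pos: [0.4748, 0.0618, 0.2563]
ee_rot: [[0.249, -0.968, 0.0], [-0.968, -0.249, -0.0], [0.0, -0.0, -1.0]]
contact_force: [-0.1, -0.8, 0.4]
grip_width: 0.0852
```

send_rows:
  series:
    - [[-0.145,-0.05,0],0,1]
    - [[-0.145,-0.05,0],0,1]
    - [[0,0,0],-0.067,1]
    - [[0,0,0],-0.067,1]
    - [[0,0,0],-0.067,1]
    - [[0,0,0],-0.067,1]
    - [[0,0,0],-0.067,1]
    - [[0,0,0],-0.067,1]
    - [[0,0,0],-0.067,1]
    - [[0,0,0],-0.067,1]

```text
time_s: 3.2
tool_pos: [0.481, 0.1367, 0.2561]
ee_rot: [[0.982, -0.189, -0.0], [-0.189, -0.982, -0.0], [-0.0, 0.0, -1.0]]
contact_force: [-0.4, -0.9, 0.2]
grip_width: 0.0854
```

```bash
cat >> h.py <<'E'
C=np.array([.4885,.2087]);A=-.194;X=np.array([np.cos(A),np.sin(A)]);Y=np.array([-X[1],X[0]])
def rep():
    s=env.sense();p=s["tool_pos"];r=s["ee_rot"];d=p[:2]-C
    print("t",s["time_s"],"box xy",(d@X).round(4),(d@Y).round(4),"z",p[2].round(4),"yaw err deg",np.degrees(np.arctan2(r[1,0],r[0,0])-A).round(2),"tilt",r[:,2].round(3),"F",s["contact_force"].round(1))
E
python3 - <<'E'
from h import *
rep()
for p in(tri((374.3,170.5),(220.5,232)),):print(p)
q=plane("top",220.5,232,.135);print(q,(q[:2]-C)@X,(q[:2]-C)@Y)
E
```

```text
t 3.2 box xy 0.0065 -0.0721 z 0.2561 yaw err deg 0.19 tilt [-0. -0. -1.] F [-0.4 -0.9  0.2]
(array([0.49009341, 0.20847184, 0.13156122]), np.float64(0.003063647598277325))
[0.48866355 0.20683935 0.135     ] 0.0005191899380869472 -0.0017942145849909686
```

send_rows:
  series:
    - [[-0.012,-0.143,0],0,1]
    - [[-0.012,-0.143,0],0,1]
    - [[0,0,0],0,1]
    - [[0,0,0.14],0,1]
    - [[0,0,0.14],0,1]
    - [[0,0,0.14],0,1]
    - [[0,0,0.1],0,1]
    - [[0,0,0.05],0,1]
    - [[0,0,0],0,1]

```text
time_s: 4.1
tool_pos: [0.488, 0.2074, 0.1121]
ee_rot: [[0.981, -0.195, -0.004], [-0.195, -0.981, -0.001], [-0.004, 0.002, -1.0]]
contact_force: [-0.3, 0.0, -0.3]
grip_width: 0.0854
```

```bash
python3 - <<'E'
from h import *
S,T=env.camera("scene"),env.camera("top")
a=S[130:250,310:430];b=T[175:295,165:285]
cv2.imwrite('pics/c1.png',cv2.hconcat([cv2.resize(x,(400,400)) for x in(a,b)])[:,:,::-1]);rep()
E
```

```text
t 4.2 box xy 0.0016 -0.0005 z 0.1149 yaw err deg -0.15 tilt [ 0.002  0.    -1.   ] F [-0.  -0.4  0.8]
```

View pics/c1.png

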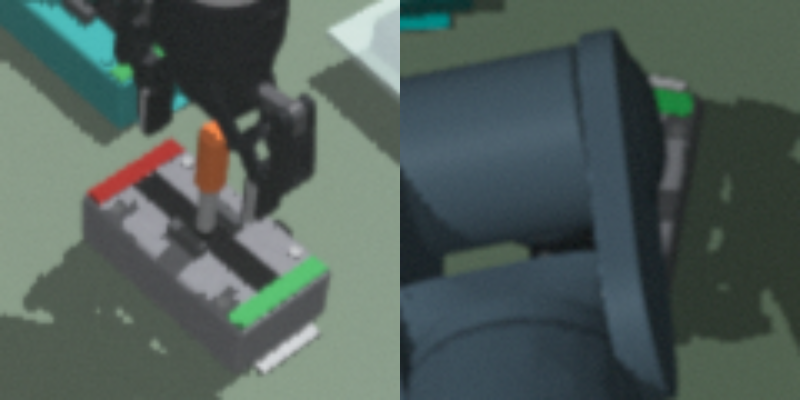

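The scene crop shows the open fingers on either side of the orange lever along the box axis, and nothing is touching. Next I'll push towards red.

send_rows:
  series:
    - [[-0.04,0,0],0,1]
    - [[-0.04,0,0],0,1]
    - [[-0.03,0,0],0,1]
    - [[-0.03,0,0],0,1]
    - [[-0.03,0,0],0,1]
    - [[-0.03,0,0],0,1]
    - [[0,0,0],0,1]

```text
time_s: 4.9
tool_pos: [0.4394, 0.218, 0.114]
ee_rot: [[0.981, -0.195, -0.0], [-0.195, -0.981, 0.0], [-0.0, -0.0, -1.0]]
contact_force: [0.6, 0.6, 0.9]
grip_width: 0.0855
```

```bash
python3 - <<'E'
from h import *
rep()
E
```

```text
t 4.9 box xy -0.05 -0.0003 z 0.114 yaw err deg -0.11 tilt [-0.  0. -1.] F [0.6 0.6 0.9]
```

send_rows:
  series:
    - [[-0.012,0,0],0,1]
    - [[-0.012,0,0],0,1]
    - [[0,0,0],0,1]

```text
time_s: 5.2
tool_pos: [0.4337, 0.2189, 0.1134]
ee_rot: [[0.981, -0.195, -0.001], [-0.195, -0.981, -0.0], [-0.001, 0.0, -1.0]]
contact_force: [1.0, 0.5, 0.2]
grip_width: 0.0854
```

send_rows:
  series:
    - [[-0.012,0,0],0,1]
    - [[0,0,0],0,1]

```text
time_s: 5.4
tool_pos: [0.4309, 0.2195, 0.1136]
ee_rot: [[0.981, -0.195, -0.001], [-0.195, -0.981, -0.0], [-0.001, 0.0, -1.0]]
contact_force: [1.9, -0.6, 0.5]
grip_width: 0.0852
```

send_rows:
  series:
    - [[-0.012,0,0],0,1]
    - [[0,0,0],0,1]

```text
time_s: 5.6
tool_pos: [0.428, 0.2201, 0.1137]
ee_rot: [[0.981, -0.195, -0.0], [-0.195, -0.981, -0.0], [-0.0, 0.0, -1.0]]
contact_force: [1.8, 0.1, -0.6]
grip_width: 0.0856
```

```bash
python3 - <<'E'
from h import *
S=env.camera("scene")
cv2.imwrite('pics/c2.png',cv2.resize(S[130:250,310:430],(480,480))[:,:,::-1]);rep()
E
```

```text
t 5.65 box xy -0.0615 -0.0005 z 0.1137 yaw err deg -0.13 tilt [-0.001 -0.    -1.   ] F [ 1.2 -0.5  0.2]
```

View pics/c2.png

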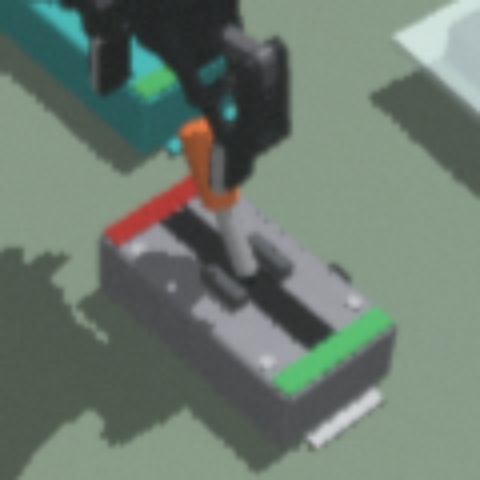

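The crop shows the right finger pushing the lever towards red. It leans well over but isn't at its stop yet, as the force is only about 2 N. I'll continue in small steps until the force rises.

send_rows:
  series:
    - [[-0.012,0,0],0,1]
    - [[0,0,0],0,1]

```text
time_s: 5.85
tool_pos: [0.4251, 0.2207, 0.1138]
ee_rot: [[0.981, -0.195, -0.0], [-0.195, -0.981, -0.0], [-0.0, 0.0, -1.0]]
contact_force: [1.7, -0.1, 0.3]
grip_width: 0.085
```

send_rows:
  series:
    - [[-0.01,0,0],0,1]
    - [[0,0,0],0,1]

```text
time_s: 6.05
tool_pos: [0.4236, 0.2211, 0.1142]
ee_rot: [[0.981, -0.195, 0.002], [-0.195, -0.981, -0.0], [0.002, -0.0, -1.0]]
contact_force: [4.0, -1.6, 0.9]
grip_width: 0.0856
```

send_rows:
  series:
    - [[-0.008,0,0],0,1]
    - [[0,0,0],0,1]

```text
time_s: 6.25
tool_pos: [0.4227, 0.2216, 0.1149]
ee_rot: [[0.981, -0.195, 0.005], [-0.195, -0.981, 0.0], [0.004, -0.001, -1.0]]
contact_force: [6.7, -1.7, 1.8]
grip_width: 0.0853
```

The force is rising at box x ≈ −0.067, and I predicted the stop at −0.066. I'll press a little more to confirm.

send_rows:
  series:
    - [[-0.01,0,0],0,1]
    - [[-0.006,0,0],0,1]
    - [[0,0,0],0,1]

```text
time_s: 6.55
tool_pos: [0.4211, 0.2224, 0.1164]
ee_rot: [[0.981, -0.195, 0.01], [-0.195, -0.981, 0.001], [0.01, -0.003, -1.0]]
contact_force: [9.9, -3.2, 2.7]
grip_width: 0.0857
```

```bash
python3 - <<'E'
from h import *
S=env.camera("scene")
cv2.imwrite('pics/c3.png',cv2.resize(S[130:250,310:430],(480,480))[:,:,::-1]);rep()
E
```

```text
t 6.6 box xy -0.0688 0.0004 z 0.1164 yaw err deg -0.14 tilt [ 0.01   0.001 -1.   ] F [ 9.3 -3.   3.9]
```

View pics/c3.png

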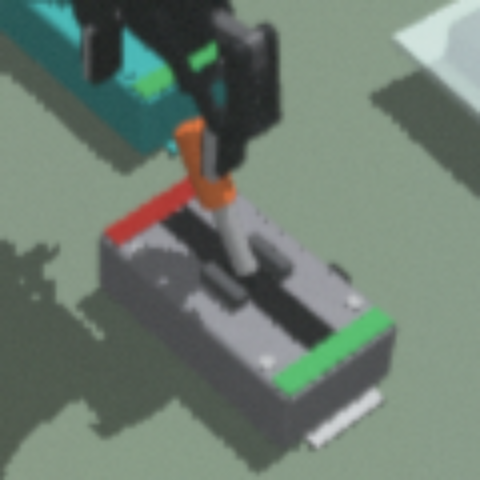

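The crop shows the lever leaning hard to the red side with the finger against it. The force is about 10 N with no further motion, so it's at its stop. Now I'll throw it towards green.

```bash
python3 - <<'E'
from h import *
# predicted tip-centre pixel at off / on stops vs seen (358,161.8)
c=env.calibration("scene");P=np.linalg.inv(c["pose"])
for L in(-.5,-.6,.5,.6):
    q=np.r_[C+X*.085*np.sin(L),.05+.085*np.cos(L),1];p=P@q;print(L,c["cx"]-c["fx"]*p[0]/p[2],c["cy"]+c["fy"]*p[1]/p[2])
E
```

```text
-0.5 359.10386024547495 161.4098453753312
-0.6 356.65618956486287 161.01032586755898
0.5 386.8858064973296 184.30139523399518
0.6 389.26552755412115 187.94799905170376
```

send_rows:
  series:
    - [[0.05,0,0],0,1]
    - [[0.05,0,0],0,1]
    - [[0.05,0,0],0,1]
    - [[0.05,0,0],0,1]
    - [[0.05,0,0],0,1]
    - [[0.05,0,0],0,1]
    - [[0.05,0,0],0,1]
    - [[0.05,0,0],0,1]
    - [[0.05,0,0],0,1]
    - [[0.03,0,0],0,1]

```text
time_s: 7.6
tool_pos: [0.536, 0.1986, 0.1139]
ee_rot: [[0.981, -0.196, 0.0], [-0.196, -0.981, 0.0], [0.0, -0.0, -1.0]]
contact_force: [-2.2, 0.7, 1.9]
grip_width: 0.0854
```

send_rows:
  series:
    - [[0.02,0,0],0,1]
    - [[0.012,0,0],0,1]
    - [[0,0,0],0,1]

```text
time_s: 7.9
tool_pos: [0.5429, 0.1972, 0.1136]
ee_rot: [[0.981, -0.195, 0.0], [-0.195, -0.981, -0.0], [0.0, 0.0, -1.0]]
contact_force: [-1.2, 0.1, -0.7]
grip_width: 0.0855
```

```bash
python3 - <<'E'
from h import *
rep()
E
```

```text
t 7.9 box xy 0.0556 -0.0008 z 0.1136 yaw err deg -0.14 tilt [ 0. -0. -1.] F [-1.2  0.1 -0.7]
```

send_rows:
  series:
    - [[0.016,0,0],0,1]
    - [[0.012,0,0],0,1]
    - [[0,0,0],0,1]

```text
time_s: 8.2
tool_pos: [0.5497, 0.1959, 0.1138]
ee_rot: [[0.981, -0.195, 0.0], [-0.195, -0.981, -0.0], [0.0, 0.0, -1.0]]
contact_force: [-1.2, -0.0, 0.3]
grip_width: 0.0855
```

send_rows:
  series:
    - [[0.012,0,0],0,1]
    - [[0,0,0],0,1]

```text
time_s: 8.4
tool_pos: [0.5528, 0.1953, 0.1139]
ee_rot: [[0.981, -0.195, 0.0], [-0.195, -0.981, -0.0], [0.0, -0.0, -1.0]]
contact_force: [-1.6, -0.0, -1.0]
grip_width: 0.0851
```

send_rows:
  series:
    - [[0.012,0,0],0,1]
    - [[0,0,0],0,1]

```text
time_s: 8.6
tool_pos: [0.5555, 0.1948, 0.1138]
ee_rot: [[0.981, -0.195, -0.0], [-0.195, -0.981, 0.0], [-0.0, 0.0, -1.0]]
contact_force: [-2.2, 0.9, 0.4]
grip_width: 0.0857
```

send_rows:
  series:
    - [[0.012,0,0],0,1]
    - [[0,0,0],0,1]

```text
time_s: 8.8
tool_pos: [0.5564, 0.1946, 0.1131]
ee_rot: [[0.981, -0.195, -0.006], [-0.195, -0.981, 0.0], [-0.006, 0.001, -1.0]]
contact_force: [-8.5, 2.5, 3.9]
grip_width: 0.0854
```

```bash
python3 - <<'E'
from h import *
rep()
E
```

```text
t 8.8 box xy 0.0693 -0.0008 z 0.1131 yaw err deg -0.14 tilt [-0.006  0.    -1.   ] F [-8.5  2.5  3.9]
```

The stop comes at +0.069, which mirrors the off stop at −0.069. One more small press, then I'll back off, lift and swing aside to look.

send_rows:
  series:
    - [[0.008,0,0],0,1]
    - [[0,0,0],0,1]
    - [[-0.04,0,0],0,1]
    - [[-0.04,0,0],0,1]
    - [[0,0,0],0,1]
    - [[0,0,-0.12],0,1]
    - [[0,0,-0.16],0,1]
    - [[0,0,-0.16],0,1]
    - [[0,0,-0.16],0,1]
    - [[0,0,0],0,1]

```text
time_s: 9.8
tool_pos: [0.5444, 0.1981, 0.2718]
ee_rot: [[0.981, -0.195, 0.015], [-0.195, -0.981, 0.002], [0.014, -0.005, -1.0]]
contact_force: [0.2, 0.0, 0.2]
grip_width: 0.0852
```

send_rows:
  series:
    - [[0,0.15,0],0,1]
    - [[0,0.15,0],0,1]
    - [[0,0.15,0],0,1]
    - [[0,0.15,0],0,1]
    - [[0,0.15,0],0,1]
    - [[0,0.15,0],0,1]
    - [[0,0,0],0,1]
    - [[0,0,0],0,1]

```text
time_s: 10.6
tool_pos: [0.4968, -0.0237, 0.2637]
ee_rot: [[0.98, -0.197, 0.001], [-0.197, -0.98, 0.0], [0.001, -0.0, -1.0]]
contact_force: [-0.1, 1.2, -0.4]
grip_width: 0.0853
```

```bash
python3 - <<'E'
from h import *
S,T=env.camera("scene"),env.camera("top")
cv2.imwrite('pics/s3.png',S[:,:,::-1]);rep()
for n,im,r in(("scene",S,(325,160,415,245)),("top",T,(195,180,262,285))):
  for b in blobs(im,"orange",r):print(n,b)
c=env.calibration("scene")
for n in("scene","top"):
  c=env.calibration(n);P=np.linalg.inv(c["pose"])
  for L in(.5,.55,.6):
    q=np.r_[C+X*.0625*np.sin(L),.05+.0625*np.cos(L),1];p=P@q;print(n,L,(c["cx"]-c["fx"]*p[0]/p[2]).round(1),(c["cy"]+c["fy"]*p[1]/p[2]).round(1))
E
```

```text
t 10.7 box xy 0.0528 -0.2252 z 0.2636 yaw err deg -0.1 tilt [ 0.  0. -1.] F [ 0.2 -0.9  0.3]
scene (np.int32(148), array([384.9, 190.2]), ((384.800048828125, 190.09999084472656), (8.9442720413208, 18.335756301879883), 63.43495178222656))
top (np.int32(204), array([226.4, 214.9]), ((226.0, 215.0), (20.0, 10.0), 90.0))
scene 0.5 382.4 187.9
scene 0.55 383.3 189.2
scene 0.6 384.1 190.6
top 0.5 225.3 217.7
top 0.55 225.7 216.4
top 0.6 226.1 215.1
```

View pics/s3.png

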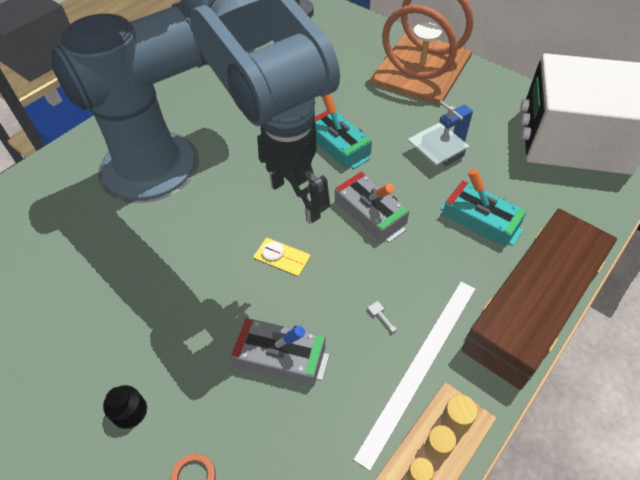

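The orange lever now leans to the green stripe. Its grip is at (384.9,190.2), against (384.1,190.6) predicted for full on. The blue lever at (294,334), the compass at (282,256) and the look-alikes haven't moved, and the gripper is clear in the air.

```bash
python3 -c "
from station import env
print(env.close_job())"
```

```text
the job is handed in; nothing more can be done
None
```

The coil cutout is reset: I pushed the orange lever to its off stop at the red stripe, then threw it to its on stop at the green stripe. I then let go and handed the job in at about 10.7 s of the 38 s allowed.

- **Off stop:** the push force rose to about 10 N with the tool at −69 mm along the box. The lever tip I read by eye in the image there put the lean between 0.5 and 0.6 rad. That is too coarse to prove the stop by itself, so I relied on the force and on the matching on stop.
- **On stop:** the force rose to about 9 N at +69 mm, mirroring the off side. Afterwards the lever's grip was within 1 px of the predicted full-on position in both cameras.
- **Everything else:** the blue lever, the compass and the look-alikes looked unmoved in the last picture, though I did not re-measure them. The gripper ended open, in the air, touching nothing.

No check failed. The only mismatch was a 3 mm gap between the two camera rays when I first located the lever tip.

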